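Present the sheared end of a sheet blank on the inspection rest

ROBOT

A 6-joint arm with a two-finger parallel gripper is mounted at the origin on a cart in front of the work surface, level with it; the furniture and walls round the work are solid. World frame = base frame: x ahead of the robot, y to its left, z up, the work surface at z = 0. Lengths are in m, angles in degrees, forces in N, time in s.
With the tool pointing down it reaches from about 0.375 to 0.9 m from the base axis. Payload 3.1 kg.
Tool frame: the origin (TCP) lies at the very end of the fingers, on their centre line; the grasp point (between the pads) lies 19 mm behind it (grip_point_offset is the distance from the TCP to the grasp point, in m); y points along the fingers, x is the direction in which the jaws open and shut, and the axes are right-handed (so a half turn about y gives the same grasp; the last joint's range is limited). The gripper opens to 87 mm and grips with 3 to 60 N. Pads are 19 mm wide; open, the fingers measure 117 mm over their backs; the gripper's body (75 mm by 190 mm) begins 51 mm behind the grasp point.
Start: joints at [64.429, 30.224, 82.088, -0, 67.689, -10.227], TCP at [0.165, 0.603, 0.223] pointing down, gripper open.
Joint ranges: [-176.69, 176.69], [-43.24, 126.21], [12.49, 139.97], [-82, 262], [0, 151.66], [-163.58, 163.58]. Speed limits (degrees/s): [159.86, 159.86, 180, 180, 180, 180].

INTERFACE

Orientations are given as a 3x3 rotation matrix whose columns are the frame's x, y, z axes.
In Python, from rig import * gives the robot as it stands.
- The arm moves only by the tool send_rows, never from a script. Its argument "moves" is text: rows parted by semicolons, each of 5 numbers parted by spaces: the finger opening in mm, from 0 to 87, then the shift along the tool's x, y, z in mm, then the turn about the tool's y in degrees. In form: fingers dx dy dz yaw; .... A call has 1 to 20 rows; each row shifts and turns the commanded pose from where the row before left it, along the tool's axes as they then stand; what a row does not reach is not made up. A row lasts 1/12 s, in which the tool goes at most 41.7 mm and 7.16 degrees, less where a joint would pass 70% of its speed; a pose out of reach is approached as far as the arm can. A call is refused whole if a number of a shift passes 41.7 or a number of a turn 7.16, either way. A call with a gripper value outside its range is refused whole. The fingers move at their own pace and stop on an object; the grip force is fixed at half the most. Time passes only in rows, so rows that do not move let the fingers close. It gives the time, the measured TCP pose, the force and the opening at its end, in the units of the state.
- read_state(): the state, without advancing time (a new reading comes with each control period).
- capture(name): name is "scene" or "top" or "wrist"; returns a dict with "image" (384x512x3 uint8, blue, green, red), "z_map" (384x512 float32, m along the optical axis (not along the pixel's ray), 0 where there is no reading), "mtx" (3x3 intrinsics, pixels), "origin" and "rotation" of the camera in the world; the wrist camera has in their place "tool_from_camera" (4x4, takes a point from camera to tool coordinates, whose origin is the TCP and whose axes are the tool frame's). Camera axes: x right, y up, looking along -z (the intrinsics and any distortion apply to the point x, -y, -z); pixel columns grow to the right and rows downward; lengths in m; the calibration is good to about 2 mm. A picture is of the moment at which its call begins: read the wrist's pose just before it.
- hand_in(): hands the job in, once; it reports no verdict.
Trained networks look in a picture, given as the dict that the camera call returned (one of the last four; its "shot" number tells which), for a name from the list of things; names that differ only in an ending like _2 or _b are one class to them, and where a whole thing is asked for, a point or a joint stands for the part that bears it (a point fixed in the world has none). Each returns a list of dicts, best first, with "p" (0 to 1); they miss things now and then, are a little off and sometimes report something else, mostly with a low value. They report only what shows in the picture. A call takes as long as a camera call. They do not tell look-alikes from the thing itself.
- search_frame(picture, name): "bbox" ([left, top, right, bottom] in pixels, round what is visible of it).
- masks_of(picture, name): "region" (384x512 bool, what is visible of it) and "bbox" ([left, top, right, bottom] in pixels, round what is visible of it).
- mark_of(picture, name): "pixel" ([row, column] in pixels: a listed point, or the origin of a listed thing).
The state is a dict: "time_s": time; "joint_positions": joint angles; "qvel": joint speeds; "tau": joint torques, N m; "position": TCP position; "tcp_rot": TCP orientation; "force": force on the tool from outside, world axes, zero at the start; "moment": the same for the moment, N m; "opening": opening from 0.0 (shut) to 1.0 (fully open).
Only numpy, scipy, OpenCV 4.12 (cv2) and the standard library are available. Lean on these libraries where they do the work, as an engineer would, in place of code of your own. Each camera call takes 0.05 s, during which the arm holds its last target. There are 200 camera calls.

TASK

Set up the steel sheet blank so that its sheared left end can be inspected: with the fingertips only and without picking anything up, push it back flat against the fence of the rest and along to the left until its end hangs out past the ledge and meets the stop. Then tip the weighted hold-down arm forward so that it lies on the blank, and after that push the stop slide by its upright pin all the way back, leaving the blank where it is and its overhanging edge open to view. Leave the other things on the bench alone.

Things in the scene. Friction and masses are not known exactly. Their poses are not given: they have to be found in the camera images.
- rest: fixed inspection rest (mm, own frame: x away from the robot, square to the fence; y left, along it; z up; origin on the bench under the fence's front face, at mid-length). Foot plate x -78 to 59, y -95 to 152, 10 high. Black ledge: top z = 45, x -74 to 0, y -90 to 90. Aluminium fence: face x = 0, 14 thick, top z = 57, as long as the ledge. Gap left of the ledge, then the stop slide, y 115 to 147
- ledge_end (a point): middle of the top edge of the ledge's left end, where the blank is to overhang; 45 mm above the bench
- blank: loose flat steel sheet blank, 60 (x) x 110 (y) x 5 (z) mm, about 0.26 kg, lying on the ledge in front of the fence and short of its left end; paper tag on top near its right end. Origin at the centre of its underside; x away from the robot, y along its length to the left
- blank_center (a point): centre of the sheet blank, half-way up its thickness
- blank_lead (a point): middle of the blank's left (leading) end face, half-way up; ends 25 mm past the ledge when the blank meets the stop
- holddown (a joint): hinge of the weighted hold-down arm on top of the fence, rad: about 0 = open, standing up and leaning back 0.2 rad; its weight balances at about 0.2; once past that it falls forward by itself; 1.77 = lying level on the 5 mm blank. Hinge axis along the rest's y, at x = 10, z = 67 mm in the rest's frame; the arm is at y = 70 mm, 16 mm wide, 64 mm from the hinge to the weight
- holddown_weight (a point): centre of the dark round steel weight (26 mm across, 25 mm long) at the free end of the hold-down arm; when open it is about 130 mm above the bench and 23 mm behind the fence face, with its top edge about 143 mm above the bench
- stop (a joint): travel of the stop slide, m: 0 = forward, its steel nose (25 mm deep, face 25 mm past the ledge's end, z 42 to 55 mm) standing in the blank's path; 0.050 = pushed fully back (rest's +x), nose behind the fence line. Needs about 3 N and stays where it is left
- stop_pin (a point): point on the axis of the black upright pin of the stop slide, 75 mm above the bench; the pin is 12 to 16 mm thick and stands from z = 56 (top of the slide) to z = 87 mm; it stands 9 mm behind the slide's front end and 24 mm left of the stop nose's face
- loupe: black loupe, 37 mm across, 34 mm high, standing on the bench; bystander; origin under its centre
- caliper: steel vernier caliper, 72 x 238 x 6 mm, lying on the bench; bystander; origin under its centre
- flat_coupon: dark flat steel sample, 24 x 70 x 10 mm, lying on the bench; bystander; origin under its centre
- ref_block: round steel reference block, 60 mm across, 16 mm high, lying on the bench; bystander; origin under its centre
Not all that is in view belongs to the job. Of the things that look like the blank, the smaller one is meant.

How it is judged:
By the outcome, as a careful person would: the job done as asked, in the order asked, and still so for the second after the job is handed in, with the robot touching nothing.
It also fails if it takes over 58 s, if anything falls off the work surface, if the arm or the gripper's body presses on something with over 40 N, if the wrist force passes 120 N, or if a joint passes its speed limit or range.

## Working session

There is one attempt and no reset: what is moved stays moved. The work goes in short steps, Python scripts to look and compute and a tool call to move; the robot and the scene stay as the last step left them, time stands still between calls to the robot, and variables do not carry over. Pictures are saved under pics/ and viewed, about 8 in all and at most 12, crops included, and the job is handed in when it is done.

Besides the shell and the picture viewer there is one more tool, called after "Request:" in YAML: its name, and indented under it one key for each argument. send_rows: Moves the arm, as the interface text tells. Its arguments: {"type":"object","properties":{"moves":{"type":"string"}},"required":["moves"]}

```bash
mkdir -p pics; cat > h.py <<'E'
from rig import *
import numpy as np, cv2
def world(pic, px, st=None, r=2):
    K=pic["mtx"]; row,col=px; z=pic["z_map"][int(max(row-r,0)):int(row+r+1),int(max(col-r,0)):int(col+r+1)]
    z=z[z>0]; z=np.median(z) if len(z) else 0
    return ray(pic,px,z,st)
def camT(pic,st=None):
    if "tool_from_camera" in pic:
        T=np.array(pic["tool_from_camera"]); R=np.array(st["tcp_rot"]); return R@T[:3,:3], R@T[:3,3]+np.array(st["position"])
    return np.array(pic["rotation"]),np.array(pic["origin"])
def ray(pic,px,z,st=None):
    K=np.array(pic["mtx"]); row,col=px
    c=np.array([(col-K[0,2])/K[0,0]*z, -(row-K[1,2])/K[1,1]*z, -z]); R,o=camT(pic,st); return R@c+o
def atz(pic,px,h,st=None):
    R,o=camT(pic,st); d=ray(pic,px,1.,st)-o; return o+d*(h-o[2])/d[2]
def cloud(pic,st=None):
    K=np.array(pic["mtx"]); z=pic["z_map"]; v,u=np.mgrid[:384,:512]
    c=np.stack([(u-K[0,2])/K[0,0]*z,-(v-K[1,2])/K[1,1]*z,-z],-1); R,o=camT(pic,st); return c@R.T+o, z>0
E
python3 - <<'E'
from h import *
np.set_printoptions(precision=4,suppress=True)
s=read_state(); print(s)
ims=[]
H={"ledge_end":.045,"blank_center":.0475,"blank_lead":.0475,"stop_pin":.075,"holddown_weight":.13,"rest":0,"blank":.045,"loupe":0,"caliper":0,"flat_coupon":0,"ref_block":0}
for n in ("scene","top"):
    p=capture(n); cv2.imwrite(f"pics/{n}0.png",cv2.resize(p["image"],None,fx=1.5,fy=1.5)); print(n,p["origin"],p.get("dist"),list(p.keys()))
    for k,h in H.items():
        for d in mark_of(p,k)[:2]: print(k,round(d["p"],2),np.array(d["pixel"]),atz(p,d["pixel"],h)*1000)
E
```

```text
{'time_s': 0.0, 'joint_positions': array([ 64.4284,  30.2802,  82.1585,  -0.001 ,  67.6885, -10.2275]), 'qvel': array([-0.035 ,  0.0176,  0.0189, -0.0259,  0.0364,  0.0803]), 'tau': array([ -0.0012, -44.0056, -17.6587,   0.0631,   0.0586,  -0.0002]), 'position': array([0.165 , 0.602 , 0.2215]), 'tcp_rot': array([[ 0.2646, -0.0009, -0.9644],
       [ 0.9644, -0.002 ,  0.2646],
       [-0.0022, -1.    ,  0.0004]]), 'force': array([ 0.6002, -0.1123, -0.2845]), 'moment': array([-0.0087, -0.0348,  0.0108]), 'opening': 0.9982183869886841}
scene [ 0.2135 -0.6932  0.7803] None ['image', 'z_map', 'mtx', 'origin', 'rotation', 'shot']
ledge_end 0.6 [167.9 170.4] [509.5276  80.6924  45.    ]
ledge_end 0.4 [191.9 199.9] [526.4703 -54.4648  45.    ]
blank_center 0.92 [181.6 187.6] [519.2272  -1.5471  47.5   ]
blank_center 0.73 [144.1 248.9] [756.6888  25.665   47.5   ]
blank_lead 0.93 [170.6 175.7] [515.0842  58.5336  47.5   ]
blank_lead 0.78 [127.2 250.7] [814.4377  91.7597  47.5   ]
stop_pin 0.75 [149.9 157.9] [506.3434 140.8883  75.    ]
stop_pin 0.33 [169.  170.1] [494.5712  45.6176  75.    ]

[... 723 characters left out ...]
 ]
blank_lead 0.82 [249.4 164.5] [514.1152  51.2482  47.5   ]
blank_lead 0.65 [133.6 132.6] [830.4576 136.5839  47.5   ]
stop_pin 0.75 [255.5 130.1] [499.8293 132.5977  75.    ]
holddown_weight 0.62 [225.2 152.7] [566.2233  64.9415 130.    ]
rest 0.74 [239.2 192.1] [542.7778 -14.5457   0.    ]
blank 0.97 [151.5 159.2] [777.8496  65.0829  45.    ]
blank 0.72 [249.5 188.9] [511.5704 -11.1844  45.    ]
loupe 0.59 [254.7 290.2] [ 490.8784 -275.7148    0.    ]
caliper 0.78 [256.  367.8] [ 479.1563 -482.5588    0.    ]
flat_coupon 0.75 [213.8 287.9] [ 601.5144 -275.8926    0.    ]
ref_block 0.98 [228.2 319. ] [ 558.8428 -357.6256    0.    ]
ref_block 0.52 [223.6 151.5] [589.4319  94.611    0.    ]
```

View pics/top0.png

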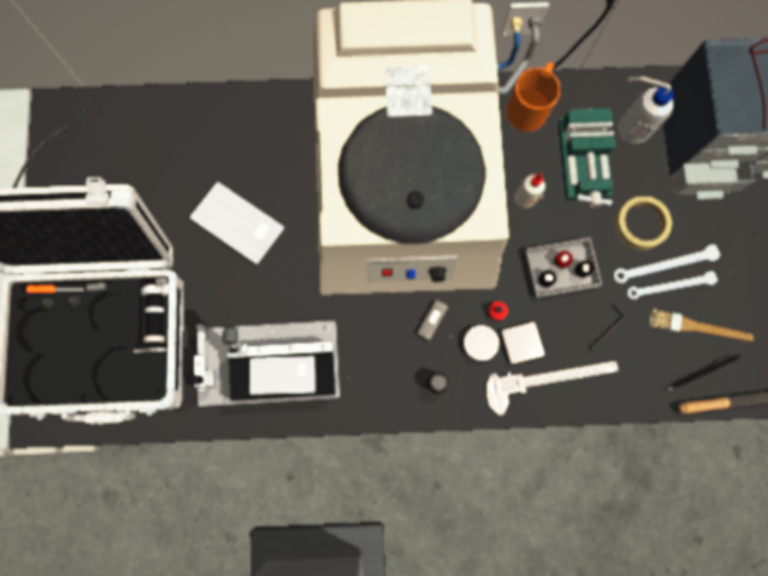

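View pics/scene0.png

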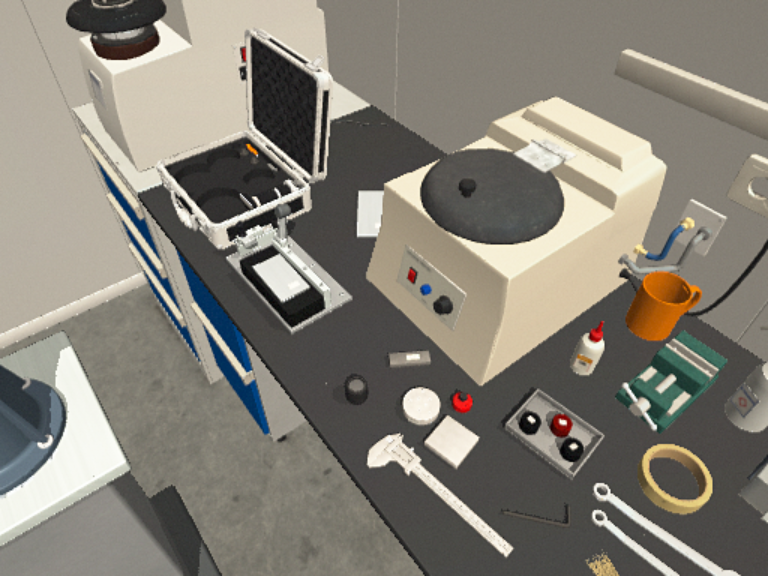

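The top view shows the rest (195–340, 322–405) with the blank on its black ledge. The larger look-alike lies behind it at (237, 222), the open case is just to its left, and the centrifuge is behind it to the right. I'll move over the rest for a close look.

Request:
send_rows:
  moves: "87 -25 0 -22.6 0;87 -25 0 -22.6 0;87 -25 0 -22.6 0;87 -25 0 -22.6 0;87 -25 0 -22.6 0;87 -25 0 -22.6 0;87 -25 0 -22.6 0;87 -25 0 -22.6 0;87 -25 0 -22.6 0;87 -25 0 -22.6 0;87 -25 0 -22.6 0;87 -25 0 -22.6 0;87 -25 0 -22.6 0;87 -25 0 -22.6 0;87 -25 0 -22.6 0;87 -25 0 -22.6 0;87 -25 0 -22.6 0;87 -25 0 -22.6 0;87 -25 0 -22.6 0;87 -25 0 -22.6 0"

```text
time_s: 2.87
position: [0.4696, -0.0008, 0.2228]
tcp_rot: [[0.265, 0.001, -0.964], [0.964, -0.0, 0.265], [0.0, -1.0, -0.001]]
force: [-0.5, 0.0, -0.2]
opening: 0.996
```

Request:
send_rows:
  moves: "87 0 0 0 -5;87 0 0 0 -5;87 0 0 0 -5;87 0 0 0 0;87 0 0 0 0"

```text
time_s: 3.28
position: [0.469, 0.0009, 0.2226]
tcp_rot: [[0.008, 0.0, -1.0], [1.0, -0.0, 0.008], [-0.0, -1.0, -0.0]]
force: [-0.4, -0.3, 0.8]
opening: 1.0
```

```bash
cat > look.py <<'E'
from h import *
import sys
np.set_printoptions(precision=4,suppress=True)
H={"ledge_end":.045,"blank_center":.0475,"blank_lead":.0475,"stop_pin":.075,"holddown_weight":.13}
s=read_state(); print(s["time_s"],s["position"],s["tcp_rot"][:,0],s["force"])
p=capture("wrist"); cv2.imwrite(f"pics/{sys.argv[1]}.png",cv2.resize(p["image"],None,fx=1.5,fy=1.5))
np.savez(sys.argv[1],z=p["z_map"],img=p["image"],K=p["mtx"],T=p["tool_from_camera"],R=s["tcp_rot"],t=s["position"])
for k,h in H.items():
    for d in mark_of(p,k)[:2]: print(k,round(d["p"],2),np.array(d["pixel"]),atz(p,d["pixel"],h,s)*1000)
for k in sys.argv[2:]:
  for m in masks_of(p,k)[:2]:
    W,v=cloud(p,s); q=W[m["region"]&v]; print(k,m["p"],m["bbox"],"z",np.median(q[:,2]),cv2.minAreaRect((q[abs(q[:,2]-np.median(q[:,2]))<.004][:,:2]*1000).astype(np.float32)))
E
python3 look.py w1 blank rest
```

```text
3.2833 [0.469  0.0009 0.2226] [ 0.0084  1.     -0.    ] [-0.3746 -0.322   0.7961]
ledge_end 0.95 [200.8 330. ] [506.3434  82.7424  45.    ]
ledge_end 0.44 [176.5  37.3] [ 475.1193 -246.1397   45.    ]
blank_center 0.78 [202.2 250.5] [506.4724  -8.1873  47.5   ]
blank_lead 0.87 [205.3 298.9] [510.6371  46.984   47.5   ]
stop_pin 0.98 [210.3 382.2] [506.9146 131.1949  75.    ]
holddown_weight 0.69 [291.4 326.7] [567.1691  64.7021 130.    ]
blank 0.69 [203.3, 181.1, 301.2, 232.7] z 0.051181051245479614 ((511.2274169921875, -9.855045318603516), (111.44632720947266, 62.036312103271484), 89.45259857177734)
blank 0.43 [0.0, 216.6, 10.9, 235.4] z 0.008142785636990113 ((552.8530883789062, -331.636962890625), (30.20000648498535, 5.234566688537598), 6.721142292022705)
rest 0.7 [169.5, 160.2, 394.2, 314.3] z 0.045804089250642 ((511.4307556152344, 19.740234375), (238.70791625976562, 88.55818176269531), 86.4355239868164)
rest 0.4 [353.9, 193.8, 394.9, 238.2] z 0.056962356412980863 ((522.093017578125, 123.61811828613281), (53.12214660644531, 32.1022834777832), 0.9986771941184998)
```

```bash
python3 - <<'E'
from h import *
np.set_printoptions(precision=1,suppress=True)
d=np.load("w1.npz"); 
class P(dict):pass
p=dict(z_map=d["z"],mtx=d["K"],tool_from_camera=d["T"]); s=dict(tcp_rot=d["R"],position=d["t"])
W,v=cloud(p,s); W=W*1000
m=v&(W[...,2]>53.5)&(W[...,2]<61)&(W[...,0]>525)&(W[...,0]<570)&(W[...,1]>-95)&(W[...,1]<85)
q=W[m]; print("fence",len(q),cv2.minAreaRect(q[:,:2].astype(np.float32)))
for y in range(-90,90,15):
    a=q[abs(q[:,1]-y)<5]; 
    if len(a): print(y,a[:,0].min(),a[:,0].max(),len(a))
m=v&(W[...,2]>48.5)&(W[...,2]<53)&(W[...,0]<545)&(W[...,1]>-95)&(W[...,1]<75)
q=W[m]
print("blank")
for y in range(-75,75,10):
    a=q[abs(q[:,1]-y)<5]
    if len(a): print(y,a[:,0].min(),a[:,0].max(),len(a))
for x in range(475,545,10):
    a=q[abs(q[:,0]-x)<4]
    if len(a): print("x",x,a[:,1].min(),a[:,1].max())
m=v&(W[...,2]>65)&(W[...,0]>450)&(W[...,0]<620)&(W[...,1]>30)&(W[...,1]<110)
q=W[m];print("hold", q.min(0),q.max(0)); q=q[q[:,2]>q[:,2].max()-12];print(q.min(0),q.max(0))
m=v&(W[...,2]>70)&(W[...,0]>450)&(W[...,0]<560)&(W[...,1]>115)&(W[...,1]<160)
q=W[m];print("pin", q.min(0),q.max(0))
m=v&(W[...,2]>65)&(W[...,0]>560)&(W[...,1]<0)
q=W[m]; print("centrifuge", q.min(0) if len(q) else 0)
m=v&(W[...,2]>65)&(W[...,1]>160); q=W[m]; print("case", q.min(0),q.max(0))
E
```

```text
fence 1599 ((553.5368041992188, -1.9507827758789062), (15.192702293395996, 171.6470947265625), 1.2190823554992676)
-90 547.874647903438 562.4116187245935 29
-75 547.4107193382861 561.9102509801219 103
-60 547.3396133283808 561.634512884975 105
-45 547.2435926655311 561.9691035499386 114
-30 546.91761875774 560.2981824829616 90
-15 546.1610906725869 560.1332015950444 113
0 545.9640359995462 560.664055690222 117
15 545.7506768928173 559.3900989261731 108
30 545.2868817967725 559.3982120418315 90
45 545.2070967328021 559.3613542869571 100
60 544.86154462536 551.7873034578669 55
75 544.4682573863469 550.6922929415347 50
blank
-75 543.6389117761553 543.6389117761553 1
-65 480.01420868328904 538.928625870333 166
-55 479.9921898200621 539.217878270858 442
-45 479.82435909052987 539.5314097131853 441
-35 480.07546612996197 539.5487200062698 434
-25 480.13575651908917 539.5390885749979 438
-15 480.2327589653107 539.7542618603474 438
-5 480.4054266450594 539.7343154387954 434
5 480.491068761532 539.911333508634 450
15 480.41234568553284 539.7933225043433 442
25 480.62267042989276 539.8712843696389 440
35 480.864620360755 540.1850072826259 437
45 481.0456240286831 540.2120835975605 261
55 544.3222837495542 544.5582695236751 2
65 544.5537947089973 544.9736994433682 4
x 485 -63.904035027990375 46.00734257046968
x 495 -63.41473891552739 46.2581968601731
x 505 -63.7194295284174 45.42052310958392
x 515 -63.553801308524534 45.86736762513238
x 525 -64.30316578552848 44.86354595332312
x 535 -63.585718555499746 45.244779177457715
hold [450.   43.9  65. ] [582.6  81.3 312.9]
[450.   48.3 300.9] [460.3  50.  312.9]
pin [498.6 123.5  70.4] [513.4 139.3  89.9]
centrifuge [ 666.2 -149.4   65. ]
case [465.  174.4  65. ] [545.4 265.9  66.9]
```

View pics/w1.png

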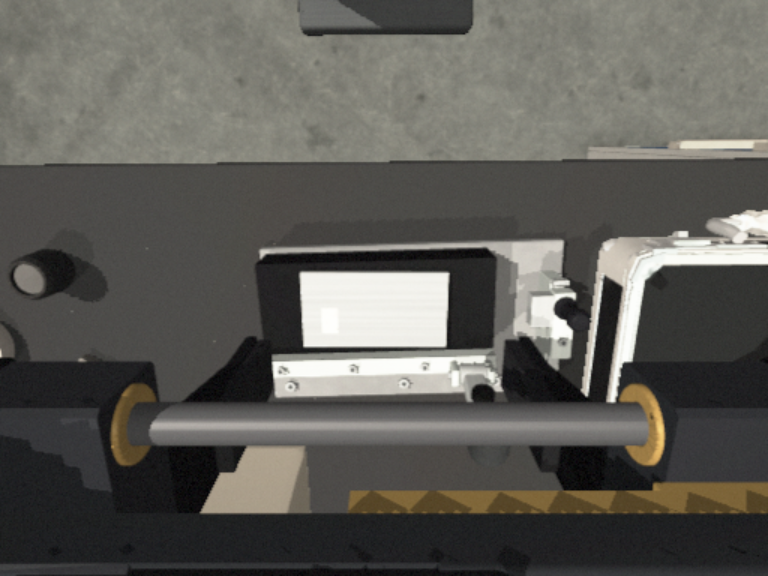

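The wrist view shows the blank (300–447, 271–348) about 6 mm off the fence. The stop pin is at (570, 310) and the open hold-down at (480, 390). The rest is yawed 1.2°, with its origin near (546, -6.5). I'll go down in front of the blank and push it back with both fingers.

Request:
send_rows:
  moves: "50 -11 0 13 -1.7;50 0 35 0 0;50 0 35 0 0;50 0 35 0 0;50 0 35 0 0;50 0 25 0 0;50 0 10.6 0 0;50 0 0 0 0;50 0 0 0 0"

```text
time_s: 4.43
position: [0.4557, -0.0099, 0.0465]
tcp_rot: [[-0.024, -0.001, -1.0], [1.0, 0.0, -0.024], [0.0, -1.0, 0.001]]
force: [0.2, -1.3, 0.1]
opening: 0.581
```

Request:
send_rows:
  moves: "50 0 0 -6 0;50 0 0 -4 0;50 0 0 -3 0;50 0 0 -2 0;50 0 0 -2 0;50 0 0 -2 0;50 0 0 -1 0;50 0 0 0 0"

```text
time_s: 5.1
position: [0.4745, -0.0091, 0.047]
tcp_rot: [[-0.024, -0.003, -1.0], [1.0, 0.001, -0.024], [0.001, -1.0, 0.003]]
force: [-5.3, -0.1, 4.0]
opening: 0.575
```

Request:
send_rows:
  moves: "87 0 0 4 0;87 0 -20 0 0;87 -40 0 0 0;87 -40 0 0 0;87 -41 0 0 0;87 0 0 -22 0;87 0 0 -22 0;87 0 10 0 0;87 0 9.5 0 0;87 0 0 0 0;87 0 0 0 0"

```text
time_s: 6.02
position: [0.5173, -0.1286, 0.0465]
tcp_rot: [[-0.024, -0.003, -1.0], [1.0, 0.001, -0.024], [0.001, -1.0, 0.003]]
force: [0.1, -0.1, -0.7]
opening: 0.999
```

```bash
python3 look.py w2 blank
```

```text
6.0167 [ 0.5173 -0.1286  0.0465] [-0.0243  0.9997  0.0014] [ 0.0847 -0.1193 -0.718 ]
blank_center 0.95 [239.3 471.8] [512.3035  -7.7055  47.5   ]
blank 0.62 [376.2, 192.7, 512.0, 270.2] z 0.05109324223713521 ((506.6687316894531, -26.257408142089844), (44.0759391784668, 74.9472885131836), 1.6003228425979614)
```

Request:
send_rows:
  moves: "87 4 0 0 0;87 4 0 0 0;87 4 0 0 0;87 4 0 0 0;87 4 0 0 0;87 4 0 0 0;87 4 0 0 0;87 4 0 0 0;87 4 0 0 0;87 4 0 0 0;87 4 0 0 0;87 4 0 0 0;87 4 0 0 0;87 4 0 0 0;87 0 0 0 0"

```text
time_s: 7.62
position: [0.5172, -0.0725, 0.0474]
tcp_rot: [[-0.024, -0.0, -1.0], [1.0, 0.001, -0.024], [0.001, -1.0, 0.0]]
force: [-0.7, 0.1, -0.2]
opening: 0.999
```

```bash
python3 look.py w3 blank
```

```text
7.6167 [ 0.5172 -0.0725  0.0474] [-0.0239  0.9997  0.0007] [-0.682   0.0728 -0.23  ]
blank_center 0.59 [237.9 449.1] [512.0782  35.9193  47.5   ]
blank 0.75 [352.0, 190.9, 512.0, 270.6] z 0.051137935629782486 ((506.60443115234375, 23.475723266601562), (45.73902130126953, 88.2304916381836), 1.1607476472854614)
```

View pics/w3.png

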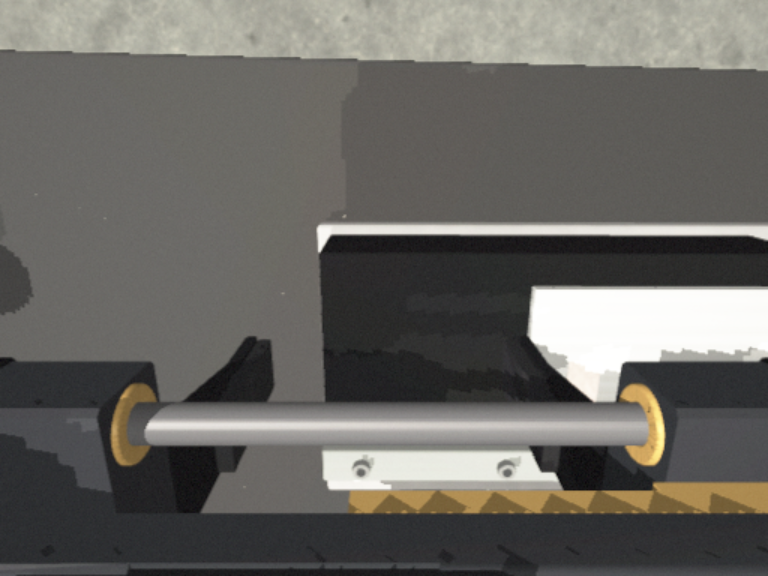

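The view shows the left finger at the blank's right end (530, 340), with the blank straight along the fence. About 19 mm are left to push.

Request:
send_rows:
  moves: "87 3 0 0 0;87 3 0 0 0;87 3 0 0 0;87 3 0 0 0;87 2 0 0 0;87 1.5 0 0 0;87 1 0 0 0;87 0 0 0 0"

```text
time_s: 8.63
position: [0.5169, -0.0567, 0.0474]
tcp_rot: [[-0.024, -0.0, -1.0], [1.0, 0.0, -0.024], [0.0, -1.0, 0.0]]
force: [-0.0, -0.2, -0.6]
opening: 1.001
```

Request:
send_rows:
  moves: "87 1 0 0 0;87 1 0 0 0;87 0 0 0 0;87 0 0 0 0"

```text
time_s: 8.97
position: [0.517, -0.055, 0.0475]
tcp_rot: [[-0.023, 0.0, -1.0], [1.0, 0.0, -0.023], [0.0, -1.0, -0.0]]
force: [0.0, -0.3, -0.6]
opening: 0.999
```

Request:
send_rows:
  moves: "87 1 0 0 0;87 1 0 0 0;87 0 0 0 0"

```text
time_s: 9.22
position: [0.5175, -0.0545, 0.0476]
tcp_rot: [[-0.025, 0.001, -1.0], [1.0, -0.002, -0.025], [-0.003, -1.0, -0.001]]
force: [-0.0, -5.7, -0.7]
opening: 1.0
```

Request:
send_rows:
  moves: "87 1 0 0 0;87 0.5 0 0 0;87 0 0 0 0"

```text
time_s: 9.47
position: [0.5183, -0.0543, 0.0478]
tcp_rot: [[-0.026, 0.003, -1.0], [1.0, -0.004, -0.026], [-0.004, -1.0, -0.003]]
force: [-0.4, -10.8, -1.6]
opening: 1.002
```

Request:
send_rows:
  moves: "87 0.5 0 0 0;87 0.5 0 0 0;87 0 0 0 0"

```text
time_s: 9.72
position: [0.5189, -0.0541, 0.0479]
tcp_rot: [[-0.026, 0.004, -1.0], [1.0, -0.006, -0.026], [-0.006, -1.0, -0.004]]
force: [0.0, -13.4, -0.9]
opening: 0.997
```

Request:
send_rows:
  moves: "87 -4 0 0 0;87 -3 0 0 0;87 0 -20 0 0;50 0 0 28 0;50 0 0 29 0;50 36 0 0 0;50 37 0 0 0;50 37 0 0 0;50 0 19 0 0;50 0 0 0 0;50 0 0 0 0"

```text
time_s: 10.63
position: [0.4565, 0.0517, 0.048]
tcp_rot: [[-0.025, -0.002, -1.0], [1.0, 0.001, -0.025], [0.001, -1.0, 0.002]]
force: [-0.6, -0.3, -0.3]
opening: 0.589
```

Request:
send_rows:
  moves: "50 0 0 -5 0;50 0 0 -3 0;50 0 0 -2 0;50 0 0 -1.5 0;50 0 0 -1.5 0;50 0 0 -1 0;50 0 0 0 0"

```text
time_s: 11.22
position: [0.4718, 0.0511, 0.0486]
tcp_rot: [[-0.023, 0.0, -1.0], [1.0, -0.0, -0.023], [-0.0, -1.0, -0.0]]
force: [0.3, 0.3, 1.2]
opening: 0.573
```

Request:
send_rows:
  moves: "50 0 1.3 0 0;50 0 0 -1 0;50 0 0 -1 0;50 0 0 -1 0;50 0 0 0 0"

```text
time_s: 11.63
position: [0.4737, 0.0516, 0.047]
tcp_rot: [[-0.024, -0.002, -1.0], [1.0, 0.0, -0.024], [0.0, -1.0, 0.002]]
force: [-1.6, -0.2, 0.9]
opening: 0.576
```

```bash
python3 look.py w4 blank
```

```text
11.6333 [0.4737 0.0516 0.047 ] [-0.024   0.9997  0.0002] [-1.6446 -0.2287  0.8595]
blank_center 0.65 [302.8 257.3] [514.2175  52.0171  47.5   ]
```

View pics/w4.png

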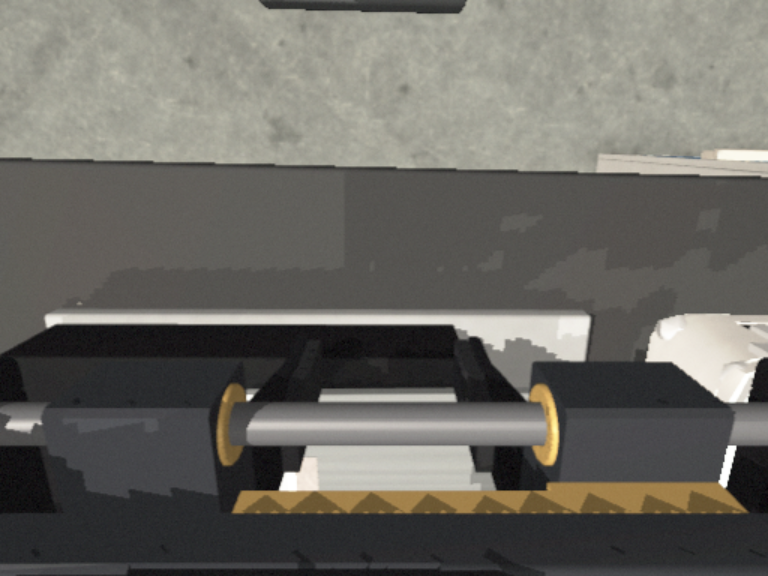

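Both fingers are on the blank's front edge (300–480, 380) and the force is just rising. I'll press a little more, then back off and look from higher up.

Request:
send_rows:
  moves: "50 0 0 -1 0;50 0 0 -0.7 0;50 0 0 0 0"

```text
time_s: 12.23
position: [0.4752, 0.0516, 0.047]
tcp_rot: [[-0.024, -0.002, -1.0], [1.0, 0.0, -0.024], [0.0, -1.0, 0.002]]
force: [-2.2, 0.6, 0.7]
opening: 0.572
```

Request:
send_rows:
  moves: "0 0 0 6 0;0 0 -40 0 0;0 0 -40 0 0;0 0 -40 0 0;0 0 -40 0 0;0 0 0 0 0;0 0 0 0 0"

```text
time_s: 12.82
position: [0.4728, 0.051, 0.2099]
tcp_rot: [[-0.024, 0.01, -1.0], [1.0, -0.001, -0.024], [-0.002, -1.0, -0.01]]
force: [0.8, 0.5, 0.1]
opening: 0.13
```

```bash
python3 look.py w5 blank; cat > an.py <<'E'
from h import *
import sys
np.set_printoptions(precision=1,suppress=True)
d=np.load(sys.argv[1]+".npz")
p=dict(z_map=d["z"],mtx=d["K"],tool_from_camera=d["T"]); s=dict(tcp_rot=d["R"],position=d["t"])
W,v=cloud(p,s); W=W*1000; t=np.radians(1.2); R=np.array([[np.cos(t),-np.sin(t)],[np.sin(t),np.cos(t)]])
Q=W.copy(); Q[...,:2]=(W[...,:2]-[546,-6.5])@R
q=Q[v&(Q[...,2]>48.5)&(Q[...,2]<53)&(Q[...,0]<-1)&(Q[...,0]>-85)&(Q[...,1]>-95)&(Q[...,1]<150)]
for y in range(-5,125,10):
    a=q[abs(q[:,1]-y)<5]
    if len(a): print(y,a[:,0].min(),a[:,0].max(),len(a))
for x in range(-65,-4,10):
    a=q[abs(q[:,0]-x)<4]
    if len(a): print("x",x,np.percentile(a[:,1],[.5,50,99.5]))
def box(n,z0,x,y):
    q=Q[v&(Q[...,2]>z0)&(Q[...,2]<170)&(Q[...,0]>x[0])&(Q[...,0]<x[1])&(Q[...,1]>y[0])&(Q[...,1]<y[1])]
    print(n,(np.percentile(q,2,0),np.percentile(q,98,0),len(q)) if len(q) else None)
box("weight",110,(-5,80),(40,100)); box("lyingweight",60,(-70,-30),(40,100)); box("pin",70,(-70,60),(120,160)); box("fencetop",54,(-1,14),(-90,40)); 
E
python3 an.py w5
```

```text
12.8167 [0.4728 0.051  0.2099] [-0.0236  0.9997 -0.0015] [0.7704 0.5076 0.1177]
blank_center 0.63 [207.5 256.9] [513.7414  50.276   47.5   ]
blank_lead 0.82 [205.9 310.1] [510.3973 108.7122  47.5   ]
holddown_weight 0.73 [298.3 271.9] [569.886   65.6029 130.    ]
blank 0.59 [207.4, 183.1, 311.1, 237.0] z 0.05113987724546004 ((515.378662109375, 52.73841094970703), (61.16292190551758, 110.52395629882812), 0.9472231268882751)
-5 -23.574428613826342 -23.574428613826342 1
5 -59.061411463513316 -1.3065102076361221 237
15 -59.45261167491586 -1.2857291634626051 457
25 -59.4673556544996 -1.0084600582704515 449
35 -59.60369976366673 -10.876309287412512 364
45 -60.00861427713154 -1.6977848115901049 415
55 -59.54808674102032 -1.0628297847916643 463
65 -59.342461757772405 -1.0482693878836764 450
75 -59.48573804301347 -10.73162401706684 382
85 -59.71843340693075 -6.056256932813295 381
95 -59.6550257966161 -1.1322792005014402 450
105 -59.74195467047538 -1.1079351550617398 462
115 -59.53089135034071 -1.0673474501972462 225
x -55 [  5.2  58.6 114.1]
x -45 [  4.9  62.9 142.5]
x -35 [  5.4  60.8 114.9]
x -25 [  4.9  59.8 113.6]
x -15 [  5.6  59.8 131. ]
x -5 [  5.1  59.9 131.2]
weight (array([  1.9,  58.1, 111. ]), array([ 36.9,  71.4, 144.7]), 290)
lyingweight None
pin (array([-43.7, 131.4,  70.9]), array([-30.5, 145.2,  89. ]), 238)
fencetop (array([  0.3, -88.5,  54.1]), array([ 9.9, 24.7, 59.4]), 513)
```

View pics/w5.png

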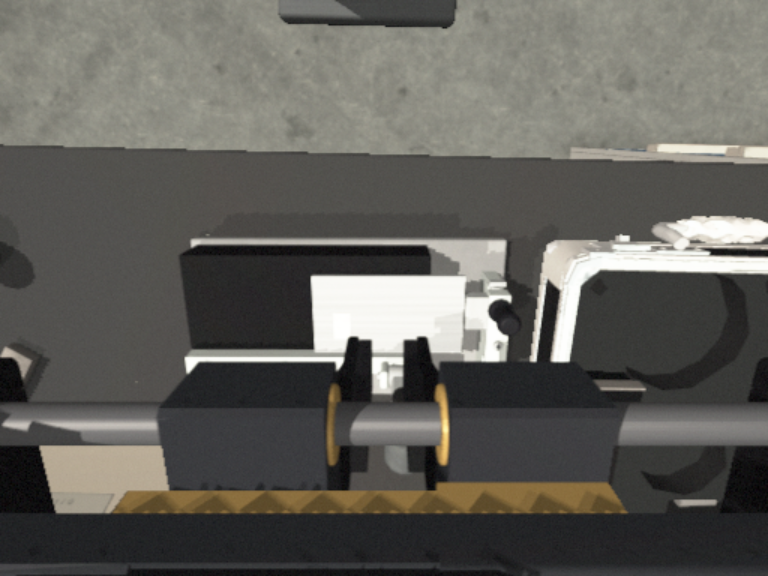

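Blank seated: front edge at −59.6, lead end at 114–115, both in the rest's frame. Next I'll check the clearance behind the hold-down.

```bash
python3 - <<'E'
from h import *
np.set_printoptions(precision=0,suppress=True)
for n in ("top","scene"):
    p=capture(n); W,v=cloud(p); W=W*1000
    for x0 in range(560,760,30):
        for lo,hi,nm in ((66,300,"left"),(-200,30,"right")):
            q=W[v&(W[...,0]>x0)&(W[...,0]<x0+30)&(W[...,1]>lo)&(W[...,1]<hi)&(W[...,2]>150)&(W[...,2]<600)]
            if len(q)>4: print(n,x0,nm,np.percentile(q,[2,98],0).ravel(),len(q))
E
```

```text
top 680 right [ 683. -198.  154.  709.  -92.  264.] 1033
top 710 left [721. 176. 152. 740. 297. 296.] 908
top 710 right [ 710. -198.  228.  739.  -95.  270.] 672
top 740 left [740. 176. 188. 769. 297. 306.] 1376
top 740 right [ 741. -198.  197.  769.  -89.  271.] 647
scene 680 right [ 684. -198.  153.  708.  -96.  261.] 1013
scene 710 left [722. 173. 152. 740. 297. 283.] 491
scene 710 right [ 710. -197.  230.  739.  -97.  269.] 300
scene 740 left [740. 173. 171. 769. 295. 304.] 909
scene 740 right [ 740. -197.  230.  769. -100.  269.] 235
```

Request:
send_rows:
  moves: "0 11 0 0 0;0 0 0 -35 0;0 0 0 -35 0;0 0 0 -35 0;0 0 0 -30 0;0 0 0 0 0;0 0 35 0 0;0 0 35 0 0;0 0 10 0 0;0 0 0 0 0"

```text
time_s: 14.1
position: [0.6013, 0.0664, 0.1237]
tcp_rot: [[-0.024, -0.009, -1.0], [1.0, 0.001, -0.024], [0.001, -1.0, 0.009]]
force: [-0.7, 0.1, 1.3]
opening: 0.007
```

Request:
send_rows:
  moves: "0 0 0 4 0;0 0 0 4 0;0 0 0 3 0;0 0 0 3 0;0 0 0 3 0;0 0 0 3 0;0 0 0 2 0;0 0 0 2 0;0 0 0 0 0"

```text
time_s: 14.85
position: [0.5797, 0.065, 0.127]
tcp_rot: [[-0.024, -0.002, -1.0], [1.0, 0.0, -0.024], [0.0, -1.0, 0.002]]
force: [-0.0, 0.4, 0.1]
opening: 0.007
```

```bash
cat > sc.py <<'E'
from h import *
np.set_printoptions(precision=1,suppress=True)
p=capture("scene")
for h in (.13,.07):
    for d in mark_of(p,"holddown_weight")[:1]: print(d["p"],np.array(d["pixel"]),atz(p,d["pixel"],h)*1000)
import time; cv2.imwrite("pics/s_%d.png"%p["shot"],cv2.resize(p["image"][90:230,100:280],None,fx=4,fy=4)); print(p["shot"])
E
python3 sc.py
```

```text
0.6 [141.5 180.2] [550.   70.7 130. ]
0.6 [141.5 180.2] [581.  141.1  70. ]
10
```

Request:
send_rows:
  moves: "0 0 0 2 0;0 0 0 2 0;0 0 0 3 0;0 0 0 3 0;0 0 0 0 0;0 0 0 0 0;0 0 0 0 0;0 0 0 0 0"

```text
time_s: 15.67
position: [0.5708, 0.0648, 0.1271]
tcp_rot: [[-0.024, -0.0, -1.0], [1.0, -0.0, -0.024], [0.0, -1.0, 0.0]]
force: [-0.5, -0.3, -0.0]
opening: 0.005
```

```bash
python3 sc.py
```

```text
0.71 [144.9 174.3] [529.5  67.5 130. ]
0.71 [144.9 174.3] [558.7 137.7  70. ]
11
```

Request:
send_rows:
  moves: "0 0 0 0 0;0 0 0 0 0;0 0 0 0 0;0 0 0 0 0;0 0 0 0 0;0 0 0 0 0;0 0 0 0 0;0 0 0 0 0"

```text
time_s: 16.48
position: [0.5708, 0.0648, 0.1272]
tcp_rot: [[-0.024, 0.0, -1.0], [1.0, -0.0, -0.024], [-0.0, -1.0, -0.0]]
force: [-0.7, 0.6, -0.1]
opening: 0.012
```

```bash
python3 sc.py
```

```text
0.5 [169.2 165.5] [462.9  -5.4 130. ]
0.5 [169.2 165.5] [485.9  58.   70. ]
12
```

View pics/s_12.png

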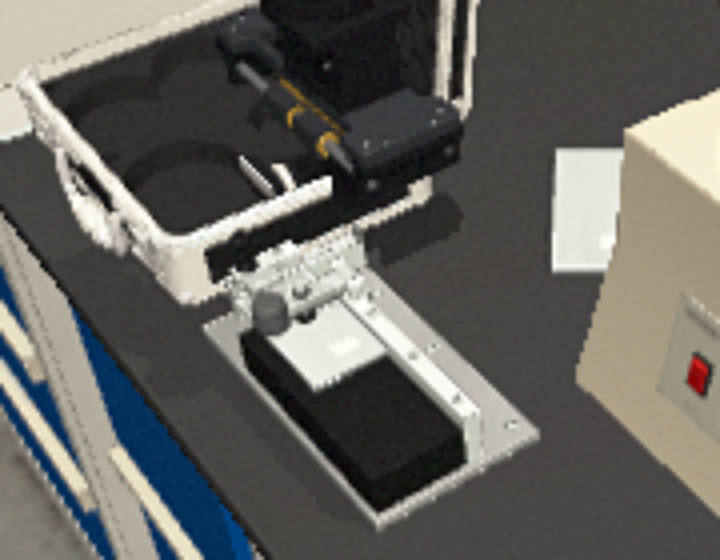

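The crop shows the weight lying on the blank (270, 312). Now to the stop pin.

Request:
send_rows:
  moves: "0 0 -25 0 0;0 33 0 0 0;0 34 0 0 0;0 0 0 30 0;0 0 0 30 0;0 0 0 32 0;0 0 30 0 0;0 0 30 0 0;0 0 24 0 0;0 0 0 0 0;0 0 0 0 0"

```text
time_s: 17.55
position: [0.4765, 0.1295, 0.0675]
tcp_rot: [[-0.024, -0.003, -1.0], [1.0, -0.0, -0.024], [-0.0, -1.0, 0.003]]
force: [0.7, 1.0, 0.4]
opening: 0.006
```

```bash
python3 look.py w6; python3 an.py w6|tail -14
```

```text
17.55 [0.4765 0.1295 0.0675] [-0.0236  0.9997 -0.    ] [0.6811 0.9804 0.4395]
holddown_weight 0.76 [264.1 140. ] [455.5996  86.2097 130.    ]
65 -59.219803867265774 -59.219803867265774 1
75 -59.85326033609094 -58.66021378203671 27
85 -59.78361527247743 -58.827147572052745 32
95 -59.86770282867241 -58.76047834958528 28
105 -59.84556896648717 -58.837096958757265 28
115 -59.59680823255154 -58.55437481532082 12
x -55 [ 4.9 30.1 98.6]
x -45 [ 4.8 25.6 47.5]
x -15 [ 4.9 28.7 51.4]
x -5 [ 4.6 28.  51.2]
weight None
lyingweight (array([-69.7,  57.8,  62.3]), array([-58.6,  73.9, 145. ]), 756)
pin (array([-69.3, 132.5,  87.6]), array([-31.3, 142.5, 133.4]), 582)
fencetop (array([  0.1, -10.9,  54.2]), array([11.5, 37.6, 59.2]), 576)
```

Request:
send_rows:
  moves: "0 0 0 -4 0;0 0 0 -4 0;0 0 0 -4 0;0 0 0 -4 0;0 0 0 -4 0;0 0 0 -4 0;0 0 0 -4 0;0 0 0 -4 0;0 0 0 -4 0;0 0 0 -4 0;0 0 0 -4 0;0 0 0 -4 0;0 0 0 -4 0;0 0 0 -2 0;0 0 0 -2 0;0 0 0 0 0"

```text
time_s: 19.18
position: [0.5339, 0.1309, 0.0681]
tcp_rot: [[-0.024, 0.001, -1.0], [1.0, 0.0, -0.024], [0.0, -1.0, -0.001]]
force: [-2.1, -0.3, 2.0]
opening: 0.005
```

Request:
send_rows:
  moves: "0 0 0 -2 0;0 0 0 -2 0;0 0 0 -1 0;0 0 0 0 0"

```text
time_s: 19.52
position: [0.5386, 0.131, 0.0682]
tcp_rot: [[-0.024, 0.0, -1.0], [1.0, 0.0, -0.024], [-0.0, -1.0, -0.0]]
force: [-2.8, 0.5, 0.9]
opening: 0.004
```

Request:
send_rows:
  moves: "0 0 0 -1.5 0;0 0 0 -1.5 0;0 0 0 0 0"

```text
time_s: 19.77
position: [0.5403, 0.131, 0.0681]
tcp_rot: [[-0.024, -0.002, -1.0], [1.0, -0.0, -0.024], [-0.0, -1.0, 0.002]]
force: [-5.0, -0.5, 2.7]
opening: 0.008
```

Request:
send_rows:
  moves: "0 0 0 -1 0;0 0 0 -1 0;0 0 0 0 0"

```text
time_s: 20.02
position: [0.5404, 0.1311, 0.068]
tcp_rot: [[-0.024, -0.006, -1.0], [1.0, -0.0, -0.024], [-0.0, -1.0, 0.006]]
force: [-7.1, -0.2, 5.4]
opening: -0.002
```

Request:
send_rows:
  moves: "0 0 0 -1 0;0 0 0 -1 0;0 0 0 0 0"

```text
time_s: 20.27
position: [0.5405, 0.1311, 0.0679]
tcp_rot: [[-0.024, -0.01, -1.0], [1.0, -0.001, -0.024], [-0.0, -1.0, 0.01]]
force: [-10.5, -0.1, 7.5]
opening: 0.002
```

The slide is at its end stop: the force rises and the position no longer changes. I'll back off, lift and check.

Request:
send_rows:
  moves: "0 0 0 7 0;0 0 0 8 0;0 0 -35 0 0;0 0 -35 0 0;0 0 -35 0 0;0 -20 -30 40 0;0 -20 0 20 0;0 -20 0 0 0;0 0 0 0 0;0 0 0 0 0"

```text
time_s: 21.1
position: [0.4822, 0.0734, 0.1971]
tcp_rot: [[-0.021, 0.004, -1.0], [1.0, -0.0, -0.021], [-0.0, -1.0, -0.004]]
force: [-0.5, 0.8, -0.1]
opening: 0.006
```

```bash
python3 look.py w7 blank; python3 an.py w7
```

```text
21.1 [0.4822 0.0734 0.1971] [-0.0213  0.9998 -0.0001] [-0.4925  0.8057 -0.1238]
ledge_end 0.68 [196.5 267.7] [505.6864  83.9313  45.    ]
ledge_end 0.29 [206.8 238.2] [517.9513  52.867   45.    ]
blank_center 0.76 [203.3 238.4] [513.0843  53.2123  47.5   ]
blank_lead 0.87 [202.8 292.1] [511.2711 109.732   47.5   ]
holddown_weight 0.86 [188.3 246.2] [471.0118  63.9524 130.    ]
holddown_weight 0.16 [217.1 191.6] [495.6482  21.2906 130.    ]
blank 0.91 [185.8, 179.3, 293.7, 235.1] z 0.05119347177251121 ((515.4376831054688, 52.47907257080078), (60.510372161865234, 109.87820434570312), 1.1684976816177368)
-5 -69.9968827564847 -37.8625250454214 2
5 -59.49521236650591 -1.1679815207035564 264
15 -63.7264324648823 -1.0007608493753348 510
25 -59.59255109968478 -1.1081180047301824 500
35 -59.27721322562787 -1.086389372867869 499
45 -59.445338516595754 -1.1739506374138886 501
55 -59.2843686483595 -1.1718646349321118 436
65 -33.75809443475782 -20.00199616938405 12
75 -59.56497702435848 -8.468676541176382 75
85 -59.40750471909695 -6.9615689672617425 396
95 -59.321305697782854 -8.034732838715982 444
105 -59.509710032719475 -1.1235931839464584 511
115 -59.320409250396274 -1.1695444356003006 219
x -65 [17.8 17.8 17.8]
x -55 [  5.5  47.3 113.7]
x -45 [  4.8  46.  114. ]
x -35 [  5.2  50.7 114.2]
x -25 [  5.4  50.7 113.6]
x -15 [  5.1  51.2 113.8]
x -5 [  5.2  41.4 114.2]
weight None
lyingweight (array([-65.7,  58.7,  64.7]), array([-30.8,  81. ,  83.2]), 809)
pin None
fencetop (array([  0.5, -87.6,  54.5]), array([13.4, 35.8, 61.5]), 1112)
```

View pics/w7.png

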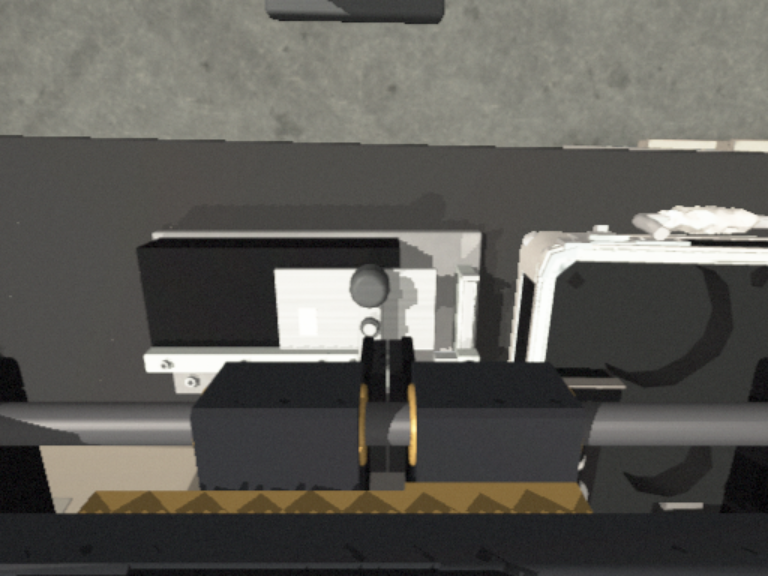

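The view shows the weight on the blank (370, 285), the blank's end past the ledge and clear (400–437), and the stop nose gone back behind the fence line. The blank hasn't moved, so I'm handing in.

```bash
python3 -c "
from rig import *
print(hand_in())"
```

```text
the job is handed in; nothing more can be done
None
```

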